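Close the last swing bolt of a pressure filter vessel

TASK

Close the last clamp of the small steel pressure filter vessel: swing its folded-out bolt up into the slot of the lid, then screw that bolt's wing nut down in short turns until it is finger-tight, about 0.3 N m. Work gently round the hose barb and the gauge on the lid, do not over-tighten, and leave everything else where it stands.

Things in the scene. Friction and masses are not known exactly. Their poses are not given: they have to be found in the camera images.
- vessel: Round stainless pressure filter vessel, fixed to the table, 90 mm across, 95 mm high to the top face of its lid, with three swing bolts 120 degrees apart at 60 mm from its axis; two are up and tight, one is open. Origin: centre of its underside on the table; z up; -y points from its axis to the open bolt (to the robot's left). An outlet hose barb sticks out low along +x.
- lid: Flat steel lid of the vessel, 104 mm across, top face at 95 mm; origin and axes are those of the vessel. Each bolt has a lug: two prongs 9 mm wide, ending 68 mm from the axis, with a 10 mm slot between them, open outward. On it stand a hose barb, a gauge, a vent plug (18 mm across, 15 mm high, at (24, 12) mm) and, at the other two bolts, wing nuts like the open one's, already tight.
- inlet (a point): Top centre of the brass hose barb on the lid: 20 mm across, 36 mm high, 40 mm inboard of the open bolt's seat, at (0, -20) mm of the vessel. Fingers on either side of the open bolt's nut clear it only while their closing line lies within about 55 degrees of the vessel's x axis; 45 is comfortable.
- gauge_top (a point): Top of the pressure gauge on the lid, 48 mm above the lid: an upright dial 36 mm across and 16 mm thick, at (-28, 8) mm of the vessel.
- bolt_seat (a point): Point where the open bolt's axis crosses the top face of the lid when that bolt is upright: (0, -60, 95) mm in the vessel's frame.
- bolt_pivot (a point): Middle of the pivot pin of the open bolt, at (0, -60, 55) mm in the vessel's frame; the pin is parallel to the vessel's x axis. The small fork that holds it reaches 13 mm out from the pin at most.
- swing_bolt (a joint): Tilt of the open bolt about its pivot, rad: 0 upright (stop at the bottom of its slot), growing outward, 0.45 to 0.75 at the start. It stays where it is left (0.03 N m friction); about 90 g with its nut. Shut fingertips can push it up from outside if they follow the circle about the pivot; a level push from far out jams by friction.
- bolt_end (a point): Free end of the open bolt, on its axis, 55 mm from the pivot pin; the shank is 8 mm thick.
- wing_nut: Steel wing nut on the open bolt, underside 1.3 to 3.1 mm above its seat at the start (1.0 to 2.5 rad of turning). Origin: centre of its underside; z along the bolt, away from the pivot; x along the wings. Collar 20 mm across, 4 mm high; hub to 10 mm. Clockwise from above screws it down, 8 mm per turn. About 0.05 N m turns it until it meets the lid.
- wing_tip (a point): Tip of one wing of the nut, 22 mm from its axis, 18.5 mm above its underside. The two rounded wings are 8 mm thick, 44 mm from tip to tip and reach from 5 to 28 mm above the underside; they can be gripped across (8 mm) or over the tips (44 mm).
- seal (a point): Edge of the seal between lid and vessel, under the open bolt's lug. Once the nut meets the lid its resistance climbs as the seal is squeezed; 0.3 N m is right, under 0.2 too loose, past 0.5 the seal is crushed. The nut stays where it is left; after a turn has come to rest the moment left on the fingers can have either sign and is at most the nut's resistance.
- vial_near: Small white vial with a green cap, 32 mm across, 56 mm high, standing beside the vessel; origin at the centre of its underside. Leave it.
- cap_vial: White vial with an orange cap, 48 mm across, 80 mm high, in front of the carton; origin at the centre of its underside. Leave it.
- wt_bottle_0: White vial with a blue cap, 56 mm across, 110 mm high; origin at the centre of its underside. Leave it.
- wt_bottle_2: Brown vial with a black cap, 48 mm across, 90 mm high, right of the carton; origin at the centre of its underside. Leave it.
- wt_marker: Marker pen lying on the table near its front edge, 14 mm thick and 132 mm long along its y axis; origin at the centre of its underside. Leave it.

How it is judged:
On the way:
1. the open bolt has been swung upright into its slot (value of joint swing_bolt below 0.06 rad), for 0.2 s.
At the end, for the whole second after the job is handed in: the bolt is upright in its slot (within 0.08 rad) and its wing nut, at rest, presses on the lid with 42 to 130 N, i.e. it is tightened to roughly 0.2 to 0.5 N m (value of joint swing_bolt below 0.08 rad and contact force between wing_nut and lid between 42 and 130 N and angular speed of wing_nut below 0.1 rad/s); the robot touches nothing.
It fails at once if the wing nut is over-tightened: it presses on the lid with more than 135 N (contact force between wing_nut and lid above 135 N).
It fails at once if the robot knocks or leans on the lid or its fittings with more than 12 N (contact force between any of the fingers, the arm and lid above 12 N).
It fails at once if a bystander is shifted by more than 25 mm (distance of any of vial_near, cap_vial, wt_bottle_0, wt_bottle_2, wt_marker from where it was at the start of the episode above 0.025 m).
It also fails if it takes over 69 s, if anything falls off the work surface, if the arm or the gripper's body presses on something with over 40 N, if the wrist force passes 120 N, or if a joint passes its speed limit or range.

ROBOT

A 6-joint arm with a two-finger parallel gripper is mounted at the origin on a cart in front of the work surface, level with it; the furniture and walls round the work are solid. World frame = base frame: x ahead of the robot, y to its left, z up, the work surface at z = 0. Lengths are in m, angles in rad, forces in N, time in s.
With the tool pointing down it reaches from about 0.275 to 0.875 m from the base axis. Payload 12.5 kg.
Tool frame: the origin (TCP) lies at the very end of the fingers, on their centre line; the grasp point (between the pads) lies 19 mm behind it; z points along the fingers, y is the line along which they close (so a half turn about z gives the same grasp; the last joint's range is limited). The gripper opens to 85 mm and grips with 20 to 120 N. Pads are 22 mm wide; open, the fingers measure 114 mm over their backs; the gripper's body (76 mm by 85 mm) begins 54 mm behind the grasp point. The pads swing forward as they close: fully open they stand 13 mm farther back than shut.
Start: joints at [1.153, 0.351, 1.652, -0, 1.139, -0.085], TCP at [0.18, 0.52, 0.231] pointing down, gripper open.
Joint ranges: [-2.75, 2.75], [-0.79, 2.1], [0.01, 2.65], [-1.57, 4.71], [0.07, 3.14], [-2.87, 2.87]. Speed limits (rad/s): [2.22, 2.22, 2.79, 3.14, 3.14, 3.14].

INTERFACE

Orientations are given as a 3x3 rotation matrix whose columns are the frame's x, y, z axes.
In Python, from bench import manip gives the robot as it stands. Calls block until the motion is done:
- manip.move_ptp(position, orientation): joint-space move of the TCP to a pose.
- manip.move_l(position, attitude=None, max_speed=0.15): straight line of the TCP; attitude=None keeps the orientation; max_speed is the mean speed in m/s.
- manip.move_j(angles): joint-space move.
- manip.set_gripper(opening, effort=None): opening from 0.0 (shut) to 1.0 (fully open); effort is the grip in N (None keeps the last); returns when the fingers have stopped.
- manip.dwell(seconds).
- manip.inverse_kinematics(position, orientation): joint angles nearest the present ones, or None.
- manip.grab_frame(name): name is "side" or "top"; returns (picture, depth): 384x512x3 uint8, red, green, blue; 384x512 float32, m along the optical axis (not along the pixel's ray), 0 where there is no reading.
- manip.get_calibration(name): a dict with "camera_matrix" (3x3 intrinsics, pixels), "R" (3x3) and "t" (3): a world point X has camera coordinates R X + t. Camera axes: x right, y down, z forward; pixel columns grow to the right and rows downward; lengths in m; the calibration is good to about 2 mm. A picture is of the moment at which its call begins. get_calibration takes no time and is no camera call.
A pose or a line that the arm cannot do raises manip.Unreachable and nothing moves.
- manip.sign_off(): hands the job in; it is judged then, once.
Trained networks look in the newest picture that a camera, given by its name, has taken for a name from the list of things; names that differ only in an ending like _2 or _b are one class to them, and where a whole thing is asked for, a point or a joint stands for the part that bears it (a point fixed in the world has none). Each returns a list of dicts, best first, with "confidence" (0 to 1); they miss things now and then, are a little off and sometimes report something else, mostly with a low value. They report only what shows in the picture. A call takes as long as a camera call.
- manip.look_for(camera, name): "at" ([x, y, z] in m, in world coordinates, good to about 4 mm: the middle of the surface that is visible of it).
Readings, each from a call of its own:
- manip.current_time(): time.
- manip.current_qpos(): joint angles.
- manip.current_joint_vel(): joint speeds.
- manip.current_joint_torque(): joint torques, N m.
- manip.current_ee_pos(): TCP position.
- manip.current_tcp_rot(): TCP orientation.
- manip.current_force(): force on the tool from outside, world axes, zero at the start.
- manip.current_ft_torque(): the same for the moment, N m.
- manip.current_grip_width(): opening from 0.0 (shut) to 1.0 (fully open).
- manip.current_grip_force(): force on a finger pad.
Only numpy, scipy, OpenCV 4.12 (cv2) and the standard library are available. Lean on these libraries where they do the work, as an engineer would, in place of code of your own. Each camera call takes 0.05 s, during which the arm holds its last target. There are 200 camera calls.

## Working session

There is one attempt and no reset: what is moved stays moved. The work goes in short steps, each a Python script; the robot and the scene stay as the last script left them, time stands still between calls to the robot, and variables do not carry over. Pictures are saved under pics/ and viewed, at most 10 in all, crops included, and the job is handed in when it is done.

```bash
mkdir -p pics; ls; python3 - <<'E'
from bench import manip
import cv2,numpy as np
for c in("side","top"):
    p,d=manip.grab_frame(c); cv2.imwrite(f"pics/{c}0.png",p[:,:,::-1]); np.savez(f"pics/{c}0.npz",p=p,d=d)
    k=manip.get_calibration(c); print(c,np.round(k["camera_matrix"],1).tolist(),np.round(-k["R"].T@k["t"],3),np.round(k["R"][2],2))
    for n in("vessel","lid","inlet","gauge_top","bolt_seat","bolt_pivot","bolt_end","wing_nut","wing_tip","vial_near","cap_vial","wt_bottle_0","wt_bottle_2"):
        print(n,[(np.round(r["at"],3).tolist(),round(r["confidence"],2)) for r in manip.look_for(c,n)[:3]])
print(manip.current_time(), manip.current_tcp_rot().round(2).tolist())
E
```

```text
pics
side [[438.0, 0.0, 250.0], [0.0, 438.0, 192.8], [0.0, 0.0, 1.0]] [0.56  0.772 1.014] [-0.02 -0.59 -0.81]
vessel [([0.489, 0.284, 0.095], 0.82)]
lid [([0.485, 0.28, 0.096], 0.66)]
inlet [([0.485, 0.28, 0.1], 0.69), ([0.491, 0.372, 0.106], 0.47)]
gauge_top [([0.486, 0.277, 0.094], 0.79)]
bolt_seat []
bolt_pivot [([0.485, 0.288, 0.094], 0.84), ([0.483, 0.279, 0.098], 0.6)]
bolt_end [([0.488, 0.368, 0.104], 0.63)]
wing_nut [([0.489, 0.367, 0.108], 0.47)]
wing_tip [([0.484, 0.279, 0.095], 0.28)]
vial_near []
cap_vial [([0.548, 0.079, 0.062], 0.57)]
wt_bottle_0 [([0.538, -0.116, 0.08], 0.75), ([0.443, -0.133, 0.01], 0.52)]
wt_bottle_2 [([0.538, -0.116, 0.08], 0.75), ([0.443, -0.133, 0.01], 0.52)]
top [[363.0, 0.0, 258.4], [0.0, 363.0, 193.3], [0.0, 0.0, 1.0]] [0.434 0.117 1.106] [ 0.11  0.02 -0.99]
vessel [([0.479, 0.277, 0.096], 0.94)]
lid [([0.48, 0.275, 0.096], 0.91)]
inlet [([0.48, 0.274, 0.092], 0.58)]
gauge_top [([0.48, 0.273, 0.095], 0.85)]
bolt_seat [([0.483, 0.276, 0.099], 0.81)]
bolt_pivot [([0.481, 0.276, 0.094], 0.56)]
bolt_end []
wing_nut [([0.488, 0.362, 0.105], 0.51)]
wing_tip []
vial_near [([0.485, 0.363, 0.105], 0.69), ([0.482, 0.176, 0.052], 0.63), ([0.449, -0.138, 0.013], 0.54)]
cap_vial [([0.54, 0.061, 0.08], 0.48)]
wt_bottle_0 [([0.527, -0.123, 0.111], 0.85), ([0.616, -0.134, 0.086], 0.55)]
wt_bottle_2 [([0.527, -0.123, 0.111], 0.85), ([0.616, -0.134, 0.086], 0.55)]
1.4 [[-0.95, 0.33, 0.0], [0.33, 0.95, -0.0], [-0.0, 0.0, -1.0]]
```

```bash
python3 - <<'E'
from bench import manip
import cv2,numpy as np
out=[]
for c in("side","top"):
    z=np.load(f"pics/{c}0.npz"); k=manip.get_calibration(c)
    x=k["camera_matrix"]@(k["R"]@np.array([.485,.3,.09])+k["t"]); u,v=(x[:2]/x[2]).astype(int); print(c,u,v)
    u0=max(0,u-64);v0=max(0,v-64); print(u0,v0)
    out.append(cv2.resize(z["p"][v0:v0+128,u0:u0+128],(400,400),interpolation=cv2.INTER_CUBIC))
cv2.imwrite("pics/crop1.png",np.hstack(out)[:,:,::-1])
E
```

```text
side 276 259
212 195
top 198 215
134 151
```

View pics/side0.png

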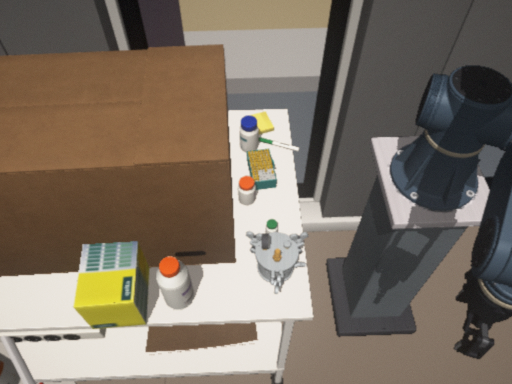

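View pics/crop1.png

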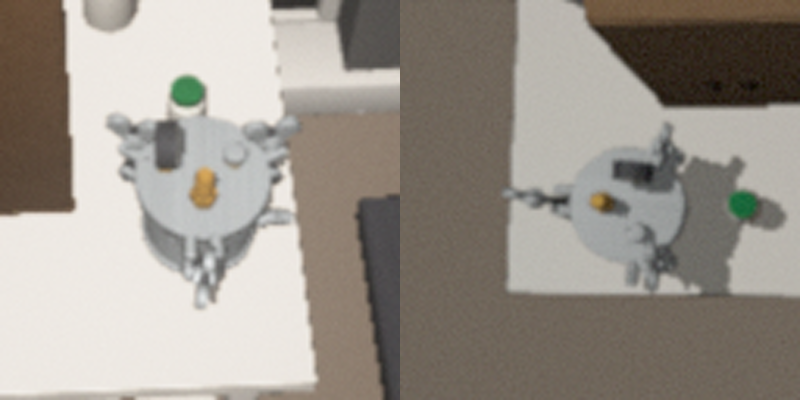

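```bash
cat > perc.py <<'E'
import numpy as np
from scipy.optimize import least_squares
from bench import manip
def cloud(c,p,d):
    k=manip.get_calibration(c); v,u=np.nonzero(d>0); z=d[v,u]
    X=np.linalg.solve(k["camera_matrix"],np.stack([u,v,np.ones_like(u)])*z)
    return (k["R"].T@(X-np.asarray(k["t"]).reshape(3,1))).T, p[v,u].astype(int)
def box(P,c,h):
    q=np.abs(P-c)-h; return np.linalg.norm(np.maximum(q,0),axis=1)+np.minimum(q.max(1),0)
def cyl(P,c,r,z0,z1):
    q=np.stack([np.hypot(P[:,0]-c[0],P[:,1]-c[1])-r,np.abs(P[:,2]-(z0+z1)/2)-(z1-z0)/2],1)
    return np.linalg.norm(np.maximum(q,0),axis=1)+np.minimum(q.max(1),0)
def to_vessel(W,s):   # s: cx,cy,yaw
    c,n=np.cos(s[2]),np.sin(s[2]); return (W-[s[0],s[1],0])@np.array([[c,-n,0],[n,c,0],[0,0,1]])
def from_vessel(V,s):
    c,n=np.cos(s[2]),np.sin(s[2]); return V@np.array([[c,n,0],[-n,c,0],[0,0,1]])+[s[0],s[1],0]
def d_vessel(V):
    return np.min([cyl(V,(0,0),.052,.085,.095),cyl(V,(0,-.02),.010,.095,.131),cyl(V,(.024,.012),.009,.095,.11),
      box(V,[-.028,.008,.119],[.018,.008,.024]),cyl(V,(0,0),.045,0,.085)],axis=0)
def d_nut(V,th,ph,h):
    B=V-[0,-.06,.055]; c,s=np.cos(th),np.sin(th)
    B=np.stack([B[:,0],c*B[:,1]+s*B[:,2],-s*B[:,1]+c*B[:,2]],1)  # bolt axis=(0,-s,c)
    N=B-[0,0,h]; c,s=np.cos(ph),np.sin(ph); N=np.stack([c*N[:,0]+s*N[:,1],-s*N[:,0]+c*N[:,1],N[:,2]],1)
    w=[np.hypot(np.hypot(N[:,0]-g*.0125,(N[:,2]-.0165)*.82)*1-.0,0)-.0095 for g in(1,-1)]
    w=[np.maximum(a,np.abs(N[:,1])-.004) for a in w]
    return np.min([*w,cyl(N,(0,0),.010,0,.004),cyl(N,(0,0),.007,0,.010),cyl(N,(0,0),.004,-.04,.055-h)],axis=0),N
def fit_nut(V,h=.042,th=None):
    best=None
    for ph in np.arange(0,np.pi,.2):
        f=lambda q:d_nut(V,q[0],q[1],h)[0]
        r=least_squares(f,[.6 if th is None else th,ph],loss="soft_l1",f_scale=.003,bounds=([-.1,-9],[.9,9]))
        if best is None or r.cost<best.cost: best=r
        print("  ph0 %.1f -> th %.3f ph %.3f cost %.3g"%(ph,r.x[0],r.x[1]%np.pi,r.cost*1e4))
    return best.x
E
python3 - <<'E'
from perc import *
for cams in(("side",),("top",),("side","top")):
    W=[];C=[]
    for c in cams:
        z=np.load(f"pics/{c}0.npz"); a,b=cloud(c,z["p"],z["d"]); W.append(a);C.append(b)
    W=np.vstack(W); m=(np.hypot(W[:,0]-.482,W[:,1]-.283)<.047)&(W[:,2]>.085)&(W[:,2]<.16)
    f=lambda q:d_vessel(to_vessel(W[m]+[0,0,q[3]],q[:3]))
    s=np.array(sorted([least_squares(f,[.482,.28,a,0],loss="soft_l1",f_scale=.003) for a in np.pi+np.arange(-.6,.7,.3)],key=lambda r:r.cost)[0].x)
    print(cams,m.sum(),s.round(4),"med lid",np.median(W[m][:,2]).round(4), "rms",np.sqrt(np.mean(f(s)**2)).round(4))
    V=to_vessel(W+[0,0,s[3]],s[:3]); m=(np.abs(V[:,0])<.03)&(V[:,1]<-.062)&(V[:,1]>-.13)&(V[:,2]>.075)&(V[:,2]<.16)
    x=fit_nut(V[m]); print(m.sum(),x, d_nut(V[m],*x,.042)[0].std().round(4))
    np.save("pics/s_"+"_".join(cams)+".npy",np.r_[s,x])
    print((np.c_[V[m]]*1000).round(0).astype(int).tolist()[:60] if len(cams)==1 else "")
E
```

```text
('side',) 1190 [ 4.8340e-01  2.7810e-01  3.2349e+00 -1.3000e-03] med lid 0.097 rms 0.0025
  ph0 0.0 -> th 0.343 ph 0.502 cost 12.2
  ph0 0.2 -> th 0.339 ph 0.505 cost 12.2
  ph0 0.4 -> th 0.345 ph 0.500 cost 12.2
  ph0 0.6 -> th 0.342 ph 0.503 cost 12.2
  ph0 0.8 -> th 0.343 ph 0.502 cost 12.2
  ph0 1.0 -> th 0.345 ph 0.500 cost 12.2
  ph0 1.2 -> th 0.339 ph 0.506 cost 12.2
  ph0 1.4 -> th 0.342 ph 0.503 cost 12.2
  ph0 1.6 -> th 0.343 ph 0.502 cost 12.2
  ph0 1.8 -> th 0.342 ph 0.503 cost 12.2
  ph0 2.0 -> th 0.342 ph 0.502 cost 12.2
  ph0 2.2 -> th 0.344 ph 0.501 cost 12.2
  ph0 2.4 -> th 0.344 ph 0.501 cost 12.2
  ph0 2.6 -> th 0.343 ph 0.502 cost 12.2
  ph0 2.8 -> th 0.344 ph 0.501 cost 12.2
  ph0 3.0 -> th 0.339 ph 0.506 cost 12.2
126 [0.34338997 3.64318667] 0.0046
[[-12, -73, 121], [-10, -73, 120], [-8, -73, 119], [-5, -72, 115], [2, -62, 94], [-21, -62, 95], [-19, -63, 97], [-13, -77, 124], [-11, -77, 123], [-8, -77, 122], [-6, -75, 118], [0, -65, 95], [2, -65, 94], [-23, -64, 94], [-21, -64, 93], [-19, -65, 95], [-16, -65, 94], [-13, -78, 121], [-11, -79, 123], [-9, -80, 124]
[... 2412 characters left out ...]
00e-04] med lid 0.0962 rms 0.0027
  ph0 0.0 -> th 0.340 ph 0.750 cost 15
  ph0 0.2 -> th 0.340 ph 0.750 cost 15
  ph0 0.4 -> th 0.340 ph 0.750 cost 15
  ph0 0.6 -> th 0.340 ph 0.750 cost 15
  ph0 0.8 -> th 0.341 ph 0.750 cost 15
  ph0 1.0 -> th 0.340 ph 0.750 cost 15
  ph0 1.2 -> th 0.340 ph 0.750 cost 15
  ph0 1.4 -> th 0.340 ph 0.750 cost 15
  ph0 1.6 -> th 0.340 ph 0.750 cost 15
  ph0 1.8 -> th 0.340 ph 0.750 cost 15
  ph0 2.0 -> th 0.600 ph 2.019 cost 27.3
  ph0 2.2 -> th 0.614 ph 2.080 cost 27.2
  ph0 2.4 -> th 0.621 ph 2.092 cost 27.2
  ph0 2.6 -> th 0.621 ph 2.092 cost 27.2
  ph0 2.8 -> th 0.340 ph 0.750 cost 15
  ph0 3.0 -> th 0.340 ph 0.750 cost 15
213 [0.34016212 0.75016682] 0.0036
```

```bash
cat >> perc.py <<'E'
def d_lugs(V):
    D=[]
    for a in(0,2*np.pi/3,-2*np.pi/3):
        c,s=np.cos(a),np.sin(a); U=np.stack([c*V[:,0]+s*V[:,1],-s*V[:,0]+c*V[:,1],V[:,2]],1)
        D+=[box(U,[g*.0095,-.055,.090],[.0045,.013,.005]) for g in(1,-1)]
    return np.min(D,axis=0)
def fit_all(frames,s0,th0,verbose=True):
    """frames: {cam:(p,d)}; returns yaw, th, ph, [cx,cy,dz] per camera"""
    Wv,Wl,Wn=[],[],[]
    for c,(p,d) in frames.items():
        W,_=cloud(c,p,d); V=to_vessel(W,s0); r=np.hypot(V[:,0],V[:,1]); z=V[:,2]
        Wv.append(W[(r<.047)&(z>.088)&(z<.16)]); Wl.append(W[(r>.053)&(r<.073)&(z>.089)&(z<.099)])
        Wn.append(W[(np.abs(V[:,0])<.035)&(V[:,1]<-.057)&(V[:,1]>-.125)&(z>.099)&(z<.16)])
    n=len(frames)
    def f(q):
        o=[]
        for i in range(n):
            s=[q[3+3*i],q[4+3*i],q[0]]; dz=[0,0,q[5+3*i]]
            T=lambda W:to_vessel(W+dz,s)
            o+=[d_vessel(T(Wv[i])),2*np.minimum(d_lugs(T(Wl[i])),.006),2*d_nut(T(Wn[i]),q[1],q[2],.0425)[0]]
        return np.concatenate(o)
    R=[]
    for y in(-.15,0,.15):
        for ph in np.arange(0,3,.5):
            R.append(least_squares(f,[s0[2]+y,th0,ph]+[s0[0],s0[1],0]*n,loss="soft_l1",f_scale=.002))
    R.sort(key=lambda r:r.cost)
    if verbose:
        for r in R[:6]: print("cost %.3f"%(r.cost*1e3),r.x.round(4))
    q=R[0].x; print("pts",[len(a) for a in Wv+Wl+Wn])
    for i in range(n): print("nut med resid",np.median(np.abs(d_nut(to_vessel(Wn[i]+[0,0,q[5+3*i]],[q[3+3*i],q[4+3*i],q[0]]),q[1],q[2],.0425)[0])))
    return q
E
python3 - <<'E'
from perc import *
F={c:(lambda z:(z["p"],z["d"]))(np.load(f"pics/{c}0.npz")) for c in("side","top")}
for k in (["side"],["top"],["side","top"]):
    print(k); q=fit_all({c:F[c] for c in k},[.483,.2785,3.10],.55)
# brass barb and direction check
for c in F:
    W,C=cloud(c,*F[c]); m=(C[:,0]-C[:,2]>60)&(np.hypot(W[:,0]-.483,W[:,1]-.279)<.05)&(W[:,2]>.1); print(c,"brass",m.sum(),np.median(W[m],axis=0).round(4), W[m][:,2].max())
np.save("q0.npy",q)
E
```

```text
['side']
cost 3.000 [ 3.0877e+00  5.2570e-01  1.4028e+00  4.8430e-01  2.7840e-01 -1.3000e-03]
cost 3.000 [ 3.0877e+00  5.2570e-01  1.4028e+00  4.8430e-01  2.7840e-01 -1.3000e-03]
cost 3.000 [ 3.0877e+00  5.2570e-01  1.4028e+00  4.8430e-01  2.7840e-01 -1.3000e-03]
cost 3.000 [ 3.0877e+00  5.2570e-01  1.4027e+00  4.8430e-01  2.7840e-01 -1.3000e-03]
cost 3.000 [ 3.0877e+00  5.2570e-01  1.4027e+00  4.8430e-01  2.7840e-01 -1.3000e-03]
cost 3.000 [ 3.0877e+00  5.2570e-01  1.4027e+00  4.8430e-01  2.7840e-01 -1.3000e-03]
pts [1165, 115, 89]
nut med resid 0.000633696221221898
['top']
cost 1.916 [3.0755e+00 5.3160e-01 1.4029e+00 4.8360e-01 2.7810e-01 4.0000e-04]
cost 1.916 [3.0755e+00 5.3160e-01 1.4029e+00 4.8360e-01 2.7810e-01 4.0000e-04]
cost 1.918 [3.0769e+00 5.3300e-01 1.3513e+00 4.8350e-01 2.7810e-01 4.0000e-04]
cost 1.918 [3.0769e+00 5.3300e-01 1.3513e+00 4.8350e-01 2.7810e-01 4.0000e-04]
cost 1.918 [3.0756e+00 5.3370e-01 1.3439e+00 4.8360e-01 2.7810e-01 3.0000e-04]
cost 1.918 [3.0756e+00 5.3370e-01 1.3439e+00 4.8360e-01 2.7810e-01 3.0000e-04]
pts [883, 84, 49]
nut med resid 0.0006952801
[... 275 characters left out ...]
4.925 [ 3.0851e+00  5.2630e-01  1.4105e+00  4.8420e-01  2.7840e-01 -1.3000e-03
  4.8290e-01  2.7800e-01  4.0000e-04]
cost 4.925 [ 3.0852e+00  5.2630e-01  1.4078e+00  4.8420e-01  2.7840e-01 -1.3000e-03
  4.8290e-01  2.7800e-01  4.0000e-04]
cost 4.925 [ 3.0852e+00  5.2630e-01  1.4078e+00  4.8420e-01  2.7840e-01 -1.3000e-03
  4.8290e-01  2.7800e-01  4.0000e-04]
cost 4.925 [ 3.0852e+00  5.2630e-01  1.4078e+00  4.8420e-01  2.7840e-01 -1.3000e-03
  4.8290e-01  2.7800e-01  4.0000e-04]
pts [1165, 883, 115, 84, 89, 49]
nut med resid 0.0006451793402378388
nut med resid 0.0006645190784303791
side brass 67 [0.4857 0.3038 0.1165] 0.13846736043694793
top brass 17 [0.484  0.2978 0.1312] 0.13357858311198764
```

```bash
cat > hlp.py <<'E'
from perc import *
S=[.4836,.2782,3.085]
def R(a):   # tool down, closing line at angle a (rad) in the vessel frame
    b=a+S[2]; y=np.array([np.cos(b),np.sin(b),0]); z=np.array([0,0,-1.]); return np.c_[np.cross(y,z),y,z]
def W(x,y,z): return from_vessel(np.array([x,y,z])/1000.,S)
def ft(): return np.r_[manip.current_force(),manip.current_ft_torque()]
def push(th):  # TCP for pushing the outer wing with bolt at tilt th
    c,s=np.cos(th),np.sin(th); return W(-2.5,-60-12.5*c-59*s-21,55+59*c-12.5*s-8)
E
python3 - <<'E'
from hlp import *
print("brg",[None if (q:=manip.inverse_kinematics(W(0,-60,105),R(a))) is None else q.round(2).tolist() for a in (-.9,0,.9,np.pi-.9,np.pi,np.pi+.9)])
manip.set_gripper(0.0,20)
a=0 if abs(manip.inverse_kinematics(W(0,-60,105),R(0))[5])<1.6 else np.pi
p=push(.75); manip.move_ptp(p+[0,0.03,.06],R(a)); manip.move_l(p,max_speed=.15); f0=ft(); print("f0",f0.round(2))
for th in(.6,.5,.4,.3,.2,.12,.07):
    manip.move_l(push(th),max_speed=.06); print(th,(ft()-f0)[:3].round(2))
for th in(.05,.03,.015,0,-.015,-.03,-.045):
    manip.move_l(push(th),max_speed=.03); f=(ft()-f0)[:3]; print(th,f.round(2))
    if np.linalg.norm(f)>6: break
print(manip.current_time())
for c in("side","top"):
    g=manip.grab_frame(c); np.savez(f"pics/{c}1.npz",p=g[0],d=g[1])
E
```

```text
brg [[0.53, 0.58, 1.64, -0.0, 0.92, -1.66], [0.53, 0.58, 1.64, -0.0, 0.92, -2.56], [0.53, 0.58, 1.64, -0.0, 0.92, 2.83], [0.53, 0.58, 1.64, -0.0, 0.92, 1.48], [0.53, 0.58, 1.64, -0.0, 0.92, 0.58], [0.53, 0.58, 1.64, -0.0, 0.92, -0.32]]
f0 [-0.24  0.18  0.76 -0.01 -0.01 -0.03]
0.6 [ 0.43  0.48 -0.32]
0.5 [ 0.91 -0.73 -0.92]
0.4 [ 0.8   0.22 -1.05]
0.3 [ 0.09  0.25 -1.64]
0.2 [0.05 0.57 0.4 ]
0.12 [-0.28 -0.53 -1.09]
0.07 [ 0.13 -0.6  -1.62]
0.05 [ 0.23 -0.15 -0.89]
0.03 [-0.    0.44 -1.42]
0.015 [ 0.39 -0.32  0.08]
0 [ 0.38  2.04 -1.63]
-0.015 [ 0.54  5.99 -1.54]
7.0917
```

```bash
python3 - <<'E'
from hlp import *
import cv2
p=manip.current_ee_pos(); manip.move_l(p+[0,.03,0],max_speed=.1); manip.move_l(p+[0,.11,.09],max_speed=.3)
F={}
for c in("side","top"):
    F[c]=manip.grab_frame(c); np.savez(f"pics/{c}2.npz",p=F[c][0],d=F[c][1])
print(manip.current_time())
q=fit_all(F,S,.0); print(q)
for c in F:
    q=fit_all({c:F[c]},S,0.,False); print(c,q.round(4))
o=[cv2.resize(F[c][0][v:v+100,u:u+100],(400,400),interpolation=cv2.INTER_CUBIC) for c,u,v in(("side",226,210),("top",135,165))]
cv2.imwrite("pics/crop2.png",np.hstack(o)[:,:,::-1])
E
```

```text
8.3
cost 2.167 [ 3.05310000e+00 -1.32000000e-02  1.60980000e+00 -2.73955215e+06
 -3.85929423e+05 -4.25229752e+04  4.82400000e-01  2.79300000e-01
  4.00000000e-04]
cost 2.167 [ 3.0531000e+00 -1.3200000e-02  1.6098000e+00  1.2847582e+03
  4.5913630e+02 -3.7005830e+02  4.8240000e-01  2.7930000e-01
  4.0000000e-04]
cost 2.167 [ 3.0531000e+00 -1.3200000e-02  1.6098000e+00 -1.9272832e+03
 -1.1979752e+03  5.2629400e+02  4.8240000e-01  2.7930000e-01
  4.0000000e-04]
cost 2.167 [ 3.053100e+00 -1.320000e-02  4.751300e+00 -4.850828e+02 -1.073783e+02
 -1.223483e+02  4.824000e-01  2.793000e-01  4.000000e-04]
cost 2.167 [ 3.0531000e+00 -1.3200000e-02  1.6098000e+00 -1.2657243e+03
 -9.9508920e+02  9.0582800e+01  4.8240000e-01  2.7930000e-01
  4.0000000e-04]
cost 2.167 [ 3.05310e+00 -1.32000e-02  1.60970e+00  1.29155e+01 -7.57550e+01
  4.85587e+01  4.82400e-01  2.79300e-01  4.00000e-04]
pts [0, 893, 0, 70, 0, 37]
nut med resid nan
nut med resid 0.0006727456410021947
[ 3.05311599e+00 -1.32041096e-02  1.60975346e+00 -2.73955215e+06
 -3.85929424e+05 -4.25229752e+04  4.82436882e-01  2.79269764e-01
  3.87382752e-04]
pts [0, 0, 0]
nut med resid nan
side [2.935  0.     0.     0.4836 0.2782 0.    ]
pts [893, 70, 37]
nut med resid 0.0006727456408425724
top [ 3.0531e+00 -1.3200e-02  1.6098e+00  4.8240e-01  2.7930e-01  4.0000e-04]
  return _methods._mean(a, axis=axis, dtype=dtype,
  ret = ret.dtype.type(ret / rcount)
```

View pics/crop2.png

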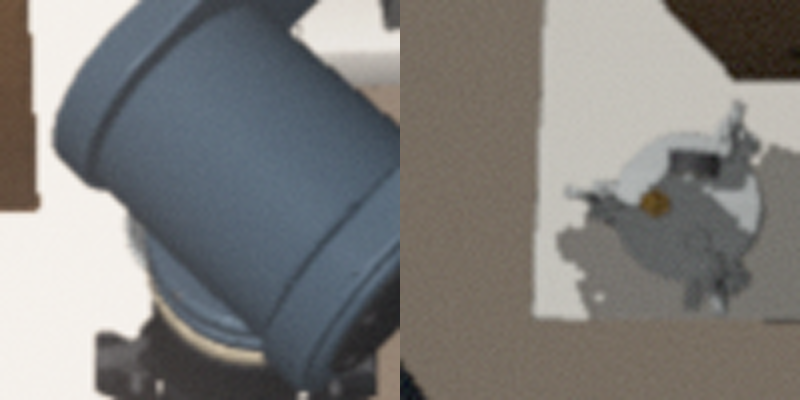

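```bash
cat >> hlp.py <<'E'
SEAT=np.array([0.,-60.])
def stroke(a0,a1,z0,f0,step=.1,mmax=.22,speed=.05):
    """turn from closing angle a0 (vessel frame, about pi) to a1, following the thread; returns last angle and z"""
    n=int(np.ceil(abs(a1-a0)/step)); log=[]
    for a in np.linspace(a0,a1,n+1)[1:]:
        z=z0+1.273*(a-a0); manip.move_l(W(*SEAT,z),R(np.pi+a),max_speed=speed)
        manip.dwell(.1); f=ft()-f0; log.append((round(a,3),*f[:3].round(1),*f[3:].round(3)))
        if abs(f[5])>mmax or np.linalg.norm(f[:2])>20: break
    for l in log: print(*l)
    return a,z
E
python3 - <<'E'
from hlp import *
manip.move_ptp(W(*SEAT,150),R(np.pi)); manip.set_gripper(.45,25)
manip.move_l(W(*SEAT,104),max_speed=.1); f0=ft(); np.save("f0.npy",f0); print("t",manip.current_time())
manip.set_gripper(0.0,25); manip.dwell(.1); print("grip",manip.current_grip_width(),manip.current_grip_force(),(ft()-f0).round(3))
t=manip.current_time(); print(stroke(0,-.8,104,f0)); print("t",manip.current_time()-t,manip.current_time(), manip.current_grip_width())
print(manip.current_ee_pos()-W(*SEAT,104-1.02))
E
```

```text
t 10.0083
grip 0.14349233557033317 24.282055150251836 [-6.853  1.797  5.384  0.115  1.356 -0.007]
-0.1 -8.7 1.4 4.9 0.159 1.373 0.0
-0.2 -8.4 1.3 5.5 0.253 1.454 0.015
-0.3 -9.0 1.5 6.1 0.211 1.516 0.04
-0.4 -9.6 2.1 6.0 0.299 1.599 0.035
-0.5 -9.7 1.8 5.5 0.329 1.625 0.007
-0.6 -9.2 2.9 5.9 0.411 1.707 0.022
-0.7 -10.5 2.5 6.6 0.448 1.753 0.026
-0.8 -9.9 4.2 6.5 0.504 1.768 0.075
(np.float64(-0.8), np.float64(102.9816))
t 2.8000000000000007 13.275 0.14806482300421808
[-0.00134632  0.00050477  0.00070713]
```

```bash
python3 - <<'E'
from hlp import *
import cv2
manip.set_gripper(.45); manip.move_l(W(*SEAT,150),max_speed=.2); manip.move_l(W(0,-175,200),max_speed=.4)
F={"top":manip.grab_frame("top")}; g=manip.grab_frame("side"); np.savez("pics/top3.npz",p=F["top"][0],d=F["top"][1])
print(manip.current_time())
q=fit_all(F,S,.0); 
P,_=cloud("top",*F["top"]); V=to_vessel(P+[0,0,.0004],[.4829,.278,3.085]); m=(np.abs(V[:,0])<.035)&(V[:,1]<-.055)&(V[:,1]>-.1)&(V[:,2]>.1)&(V[:,2]<.14)
print((V[m]*1000).round(0).astype(int).tolist())
o=[cv2.resize(p[v:v+100,u:u+100],(400,400),interpolation=cv2.INTER_CUBIC) for p,u,v in((g[0],226,210),(F["top"][0],135,165))]
cv2.imwrite("pics/crop3.png",np.hstack(o)[:,:,::-1])
E
```

```text
14.5917
cost 1.869 [3.0697e+00 2.7000e-03 6.2450e-01 4.8270e-01 2.7780e-01 5.0000e-04]
cost 1.869 [ 3.0697e+00  2.7000e-03 -2.5171e+00  4.8270e-01  2.7780e-01  5.0000e-04]
cost 1.869 [3.0697e+00 2.7000e-03 6.2450e-01 4.8270e-01 2.7780e-01 5.0000e-04]
cost 1.869 [3.0697e+00 2.7000e-03 6.2450e-01 4.8270e-01 2.7780e-01 5.0000e-04]
cost 1.869 [3.0697e+00 2.7000e-03 6.2450e-01 4.8270e-01 2.7780e-01 5.0000e-04]
cost 1.869 [3.0697e+00 2.7000e-03 3.7661e+00 4.8270e-01 2.7780e-01 5.0000e-04]
pts [886, 61, 38]
nut med resid 0.0006233500425045736
[[-19, -68, 117], [-16, -73, 119], [-16, -70, 121], [-16, -67, 122], [-18, -68, 106], [-13, -73, 120], [-13, -69, 122], [-14, -66, 125], [-14, -65, 120], [-11, -68, 125], [-11, -65, 129], [-11, -63, 124], [-12, -62, 116], [-8, -70, 119], [-8, -66, 124], [-8, -63, 123], [-9, -61, 120], [-9, -61, 108], [-5, -66, 123], [-6, -64, 121], [-6, -61, 118], [-7, -60, 112], [-7, -58, 111], [-7, -57, 101], [-3, -66, 121], [-3, -64, 118], [-3, -61, 118], [-4, -60, 110], [-4, -58, 107], [-4, -56, 106], [-1, -66, 107], [-1, -63, 108], [-1, -61, 107], [-1, -57, 110], [-2, -55, 107], [2, -67, 105], [2, -62, 111], [2, -60, 109], [4, -67, 103], [5, -60, 121], [5, -57, 121], [8, -59, 122], [7, -57, 120], [10, -56, 124], [13, -56, 121]]
```

View pics/crop3.png

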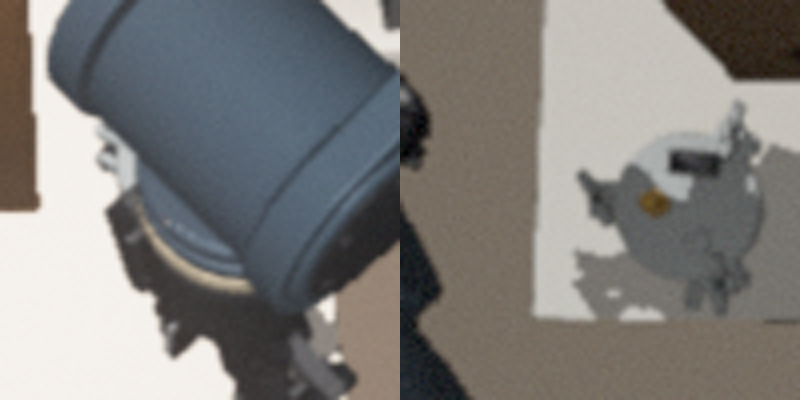

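```bash
sed -i 's/^SEAT=.*/SEAT=np.array([1.5,-60.4])/' hlp.py; python3 - <<'E'
from hlp import *
manip.move_ptp(W(*SEAT,155),R(np.pi+.7)); manip.set_gripper(.8,30)
manip.move_l(W(*SEAT,102),max_speed=.1); f0=ft(); np.save("f0.npy",f0); print("t",manip.current_time())
manip.set_gripper(0.0,30); manip.dwell(.1); print("grip",manip.current_grip_width(),manip.current_grip_force(),(ft()-f0).round(3))
print(stroke(.7,-.8,102,f0,mmax=.15)); print("t",manip.current_time(), manip.current_grip_width())
print(manip.current_ee_pos()-W(*SEAT,102-1.273*1.5))
E
```

```text
t 17.1333
grip 0.4916196356102184 29.661081433296204 [-0.58  -0.292  5.262 -0.045  0.115  0.065]
0.6 -0.4 -0.9 4.6 -0.108 0.201 -0.1
0.5 -0.7 -0.1 6.5 -0.101 0.243 -0.059
0.4 -1.7 -1.1 6.3 -0.115 0.295 -0.064
0.3 -0.7 -0.8 6.7 -0.074 0.393 -0.092
0.2 -1.9 -0.4 7.6 -0.098 0.409 -0.096
0.1 -2.8 -0.7 6.6 -0.044 0.541 -0.105
-0.0 -2.1 0.4 6.8 0.022 0.599 -0.067
-0.1 -3.5 0.5 8.2 0.029 0.677 -0.089
-0.2 -4.0 0.1 9.8 0.178 0.796 -0.051
-0.3 -4.2 1.0 9.3 0.159 0.786 -0.129
-0.4 -5.2 0.7 10.1 0.219 0.862 -0.051
-0.5 -5.5 0.7 11.2 0.288 0.939 -0.096
-0.6 -5.5 1.5 11.7 0.278 1.016 -0.204
(np.float64(-0.6000000000000001), np.float64(100.3451))
t 22.15 0.4887620084091027
[3.82770631e-05 7.73904060e-04 1.85043832e-03]
```

```bash
python3 - <<'E'
from hlp import *
f0=np.load("f0.npy"); a=-.6; z=100.345
def rd(): return [(lambda f:(f[2].round(1),f[5].round(3)))(ft()-f0) for _ in range(3)]
print("now",rd(), "tool yaw err",)
def yaw():
    r=manip.current_tcp_rot(); return np.arctan2(r[1,1],r[0,1])-S[2]-np.pi
print((yaw()+np.pi)%(2*np.pi)-np.pi)
z+=1.0   # relieve the downward push
manip.move_l(W(*SEAT,z),R(np.pi+a),max_speed=.02); print("relieved",rd())
for i in range(4):
    a-=.02; manip.move_l(W(*SEAT,z),R(np.pi+a),max_speed=.02); r=rd(); manip.dwell(.1); print(round(a,3),r,rd()[-1],((yaw()+np.pi)%(2*np.pi)-np.pi).round(4))
print(manip.current_time(),manip.current_grip_width())
E
```

```text
now [(np.float64(11.7), np.float64(-0.204)), (np.float64(11.7), np.float64(-0.204)), (np.float64(11.7), np.float64(-0.204))] tool yaw err
-0.6004508485366582
relieved [(np.float64(6.7), np.float64(-0.073)), (np.float64(6.7), np.float64(-0.073)), (np.float64(6.7), np.float64(-0.073))]
-0.62 [(np.float64(7.1), np.float64(0.096)), (np.float64(7.1), np.float64(0.096)), (np.float64(7.1), np.float64(0.096))] (np.float64(6.1), np.float64(0.144)) -0.6197
-0.64 [(np.float64(7.1), np.float64(0.104)), (np.float64(7.1), np.float64(0.104)), (np.float64(7.1), np.float64(0.104))] (np.float64(7.5), np.float64(0.063)) -0.6398
-0.66 [(np.float64(6.3), np.float64(0.179)), (np.float64(6.3), np.float64(0.179)), (np.float64(6.3), np.float64(0.179))] (np.float64(5.8), np.float64(0.224)) -0.6595
-0.68 [(np.float64(6.4), np.float64(0.129)), (np.float64(6.4), np.float64(0.129)), (np.float64(6.4), np.float64(0.129))] (np.float64(6.5), np.float64(0.086)) -0.6797
23.8 0.4887282910072472
```

```bash
cat >> hlp.py <<'E'
def mz(f0,n=4):
    v=[]
    for _ in range(n): v.append((ft()-f0)[5]); manip.dwell(.03)
    return np.array(v)
def micro(a,z,f0,n,step=.02,stop=.3):
    for i in range(n):
        a-=step; z-=1.273*step; manip.move_l(W(*SEAT,z),R(np.pi+a),max_speed=.02); v=mz(f0); print(round(a,3),v.round(3),"mean",v.mean().round(3))
        if v.mean()>stop: break
    return a,z
E
python3 - <<'E'
from hlp import *
f0=np.load("f0.npy"); print(micro(-.68,101.345,f0,6,stop=.26)); print((ft()-f0).round(2),manip.current_time())
E
```

```text
-0.7 [0.017 0.038 0.006 0.028] mean 0.022
-0.72 [0.141 0.148 0.166 0.139] mean 0.149
-0.74 [0.072 0.065 0.027 0.06 ] mean 0.056
-0.76 [0.13  0.193 0.214 0.164] mean 0.175
-0.78 [0.025 0.064 0.059 0.05 ] mean 0.05
-0.8 [0.13  0.172 0.159 0.247] mean 0.177
(-0.8000000000000002, 101.19224000000003)
[-5.    3.76  8.05  0.7   0.87  0.18] 26.1
```

```bash
python3 - <<'E'
from hlp import *
f0=np.load("f0.npy"); print(micro(-.8,101.19,f0,12,step=.006,stop=.29)); print((ft()-f0).round(2),manip.current_time())
E
```

```text
-0.806 [0.299 0.296 0.292 0.244] mean 0.283
-0.812 [0.293 0.275 0.21  0.304] mean 0.271
-0.818 [0.336 0.289 0.367 0.349] mean 0.335
(-0.8180000000000001, 101.167086)
[-5.9   3.54  7.1   0.76  0.95  0.25] 27.25
```

```bash
python3 - <<'E'
from hlp import *
f0=np.load("f0.npy"); manip.set_gripper(.8); manip.dwell(.2)
F=np.mean([(manip.dwell(.03),ft())[1] for _ in range(6)],axis=0); print("open bias",(F-f0).round(3)); np.save("f1.npy",F)
manip.move_l(W(*SEAT,150),max_speed=.2); manip.move_l(W(0,-175,200),max_speed=.4)
g={"top":manip.grab_frame("top")}; print(manip.current_time())
q=fit_all(g,S,.0,False); print(q.round(3),"ph in S",(q[2]+q[0]-S[2])%np.pi)
E
```

```text
open bias [ 0.743 -0.018  0.29   0.008 -0.032 -0.037]
28.9333
pts [888, 64, 39]
nut med resid 0.0009563246186240363
[ 3.052 -0.025  2.321  0.483  0.279  0.   ] ph in S 2.2879441832085297
```

```bash
python3 - <<'E'
from bench import manip
print(manip.sign_off(),manip.current_time())
E
```

```text
the job is handed in; nothing more can be done
the job is handed in; nothing more can be done
```

I swung the bolt upright into its slot and tightened the wing nut to an estimated 0.35 N m (about 0.3 to 0.4, inferred from wrist moments), then withdrew the robot clear and handed the job in after about 29 s; no verdict was returned.

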